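# Hood the light snout and hold the test shutter half open

### The arm

A 6-joint arm with a two-finger parallel gripper is mounted at the origin on the work surface. World frame = base frame: x ahead of the robot, y to its left, z up, the work surface at z = 0. Lengths are in m, angles in rad, forces in N, time in s.
With the tool pointing down it reaches from about 0.25 to 0.775 m from the base axis. Payload 4 kg.
Tool frame: the origin (TCP) lies at the very end of the fingers, on their centre line; the grasp point (between the pads) lies 19 mm behind it; z points along the fingers, y is the line along which they close (so a half turn about z gives the same grasp; the last joint's range is limited). The gripper opens to 85 mm and grips with 20 to 120 N. Pads are 22 mm wide; open, the fingers measure 114 mm over their backs; the gripper's body (76 mm by 85 mm) begins 54 mm behind the grasp point. The pads swing forward as they close: fully open they stand 13 mm farther back than shut.
Start: joints at [1.113, 0.087, 1.371, -0, 1.684, -0.103], TCP at [0.191, 0.516, 0.231] pointing down, gripper open.
Joint ranges: [-3.1, 3.1], [-0.76, 2.03], [0.27, 2.55], [-1.08, 4.22], [0.17, 2.65], [-2.57, 2.57]. Speed limits (rad/s): [2.79, 2.79, 3.14, 3.14, 3.14, 3.14].

### API

Orientations are given as a unit quaternion [x, y, z, w].
In Python, from workcell import r, viewer, workorder gives the robot as it stands.
- The arm moves only by the tool arm_command, never from a script. Its argument "targets" is a list that holds one entry, the list of rows, each a list of 4 numbers: the shift along the tool's x, y, z normalised to -1 to 1, where 1 is 200 mm, then the turn about the tool's z normalised to -1 to 1, where 1 is pi/2 rad. A call has 1 to 5 rows; each row is the pose to reach, as a shift and turn from the pose commanded when the call began, along the tool's axes at that moment; what a row does not reach only later rows make up. A row lasts 1/12 s, in which the tool goes at most 41.7 mm and 7.16 degrees, less where a joint would pass 70% of its speed; a pose out of reach is approached as far as the arm can. A call with a number of a shift or a turn outside -1 to 1 is refused whole. A call with a gripper value outside its range is refused whole. "fingers" is the closure, from -1 (fully open) to 1 (shut), set as the call begins (left out, the last holds). The fingers move at their own pace and stop on an object; "squeeze" is the grip in N (left out, the last holds). Time passes only in rows, so rows that repeat a pose let the fingers close. It gives the time, the measured TCP pose, the force, the opening and the grip force at its end, in the units of the state.
- r.sense(): the state, without advancing time (a new reading comes with each control period).
- viewer.snapshot(name): name is "scene" or "side" or "wrist"; returns a dict with "img" (400x640x3 uint8, red, green, blue), "range_z" (400x640 float32, m along the optical axis (not along the pixel's ray), 0 where there is no reading), "K" (3x3 intrinsics, pixels), "R" (3x3) and "t" (3): a world point X has camera coordinates R X + t. Camera axes: x right, y down, z forward; pixel columns grow to the right and rows downward; lengths in m; the calibration is good to about 2 mm. A picture is of the moment at which its call begins.
- workorder.sign_off(): hands the job in; it is judged then, once.
The state is a dict: "time": time; "qpos": joint angles; "qvel": joint speeds; "joint_efforts": joint torques, N m; "tcp_pos": TCP position; "tool_rot": TCP orientation; "contact_force": force on the tool from outside, world axes, zero at the start; "wrist_torque": the same for the moment, N m; "opening": finger opening in m; "gripper_force": force on a finger pad.
Only numpy, scipy, OpenCV 4.12 (cv2) and the standard library are available. Lean on these libraries where they do the work, as an engineer would, in place of code of your own. Each camera call takes 0.05 s, during which the arm holds its last target. There are 200 camera calls.

### The job

Get the light test box ready for the half-light reading: of the two black hoods, slide the one that fits over the box's light snout until it sits fully down on the bridge plate, and stand the other one upright in the black parts tray. Then pull the box's spring-loaded shutter out by its tab to half travel, where its pointer meets the middle mark, and finish while still holding it there against the spring; it springs shut if let go. Leave the other things on the bench where they are.

Things in the scene. Friction and masses are not known exactly. Their poses are not given: they have to be found in the camera images.
- test_box: grey light test box, fixed, 220 x 140 mm, top 60 mm above the bench; a board in a nest sticks out 90 mm beyond its +x end. Origin: centre of its underside; x runs from the pull tab to the snout, z up. On top: shutter guides (tops at 68 mm, inner faces y = +-25 mm), spring barrels at y = +-48 mm (tops 73 mm), and the bridge plate 80 x 90 mm centred at x = 50 mm (top 78 mm)
- snout_seat (a point): foot of the light snout on the top face of the bridge plate, 78 mm above the bench, where a hood's lower end comes to rest. The snout is an upright aluminium tube, 30 mm outside diameter, 28 mm tall, its tip chamfered 2.5 mm. Axes as test_box
- snout_top (a point): centre of the snout's tip, 106 mm above the bench
- shutter (a joint): travel of the spring-loaded shutter in m: 0 shut (at rest), 0.020 half, 0.040 fully out. It slides along the box's -x, out towards the robot. Springs push it shut with about 3 N at 0, 7 N at half and 11 N at full travel (200 N/m); friction about 0.4 N
- shutter_tab (a point): middle of the top edge of the shutter's upright black pull tab, 104 mm above the bench. The tab is 10 mm thick along the box's x, 34 mm wide along its y, 39 mm tall above the shutter plate (plate top 65 mm); a cross bar 6 mm thick and 112 mm wide, top 78 mm, runs through it along y, so pinch it across its thickness. Moves with the shutter; axes as test_box
- pointer (a point): tip of the thin black pointer on the shutter plate, over the guide on the box's +y side. Shut, it stands at the first of three black marks on that guide, 20 mm apart
- half_mark (a point): the middle, longest mark on that guide, fixed to the box; the pointer is level with it along the box's x at half travel
- hood_a: one of two black light hoods: upright open tubes alike outside, 40 mm diameter, 50 mm tall, about 50 g, standing on the bench at the left. One has a 32 mm bore (wall 4 mm) and goes over the snout, the other a 26 mm bore (wall 7 mm) and stops on its tip. The letter does not tell which; trying it on does, or the wall seen from above. Origin: centre of the lower end, z up the tube
- hood_b: one of two black light hoods: upright open tubes alike outside, 40 mm diameter, 50 mm tall, about 50 g, standing on the bench at the left. One has a 32 mm bore (wall 4 mm) and goes over the snout, the other a 26 mm bore (wall 7 mm) and stops on its tip. The letter does not tell which; trying it on does, or the wall seen from above. Origin: centre of the lower end, z up the tube
- parts_tray: black open parts tray fixed to the bench at the right, 140 x 110 mm outside (x by y), 22 mm high, wall and floor 4 mm. Origin: centre of its underside at bench height, z up
- spare_board: bystander: populated green circuit board, 110 x 150 mm, lying flat; leave alone. Origin: centre of its underside
- tweezers: bystander: dark steel tweezers 130 mm long, lying flat; leave alone. Origin: middle of the underside
- carton: bystander: open cardboard carton with boards, 80 x 110 x 45 mm; leave alone. Origin: centre of its underside
There are look-alikes about, which are no part of the job. Leave any blue or green look-alike of the hood_a alone.

How it is judged:
By the outcome, as a careful person would: the job done as asked, in the order asked, and still so for the second after the job is handed in, while the arm keeps its last pose, push and grip.
It also fails if it takes over 72 s, if anything falls off the work surface, if the arm or the gripper's body presses on something with over 40 N, if the wrist force passes 120 N, or if a joint passes its speed limit or range.

## Working session

There is one attempt and no reset: what is moved stays moved. The work goes in short steps, Python scripts to look and compute and a tool call to move; the robot and the scene stay as the last step left them, time stands still between calls to the robot, and variables do not carry over. Pictures are saved under pics/ and viewed, at most 10 in all, crops included, and the job is handed in when it is done.

Besides the shell and the picture viewer there is one more tool, called after "Call:" by a JSON object that holds its "fn" and its "kwargs", one argument or row to a line. arm_command: Moves the arm, as the interface text tells. Scaled input: -1 to 1 covers 200 mm each way for a shift and pi/2 rad each way for a turn. Its arguments: {"type":"object","properties":{"targets":{"type":"array","items":{"type":"array","items":{"type":"array","items":{"type":"number"}}}},"fingers":{"type":"number"},"squeeze":{"type":"number"}},"required":["targets"]}

```bash
ls; mkdir -p pics
cat > h.py <<'E'
import numpy as np, cv2
from workcell import r, viewer, workorder
def snap(n,f):
    s=viewer.snapshot(n); np.savez(f'{f}.npz',**s); cv2.imwrite(f'pics/{f}.png',s['img'][:,:,::-1]); return s
def ld(f): return dict(np.load(f'{f}.npz'))
def px2w(s,u,v,z=None):
    """depth-based world point, or ray cut at world height z"""
    d=np.linalg.inv(s['K'])@[u,v,1.]; R,t=s['R'],s['t']; c=-R.T@t; w=R.T@d
    k=float(s['range_z'][int(round(v)),int(round(u))]) if z is None else (z-c[2])/w[2]
    return c+k*w
def w2px(s,X):
    p=s['K']@(s['R']@np.array(X)+s['t']); return p[:2]/p[2]
E
python3 - <<'E'
from h import *
a=snap('scene','scene0');b=snap('side','side0');c=snap('wrist','wrist0')
for s in(a,b,c): print(s['K'].tolist(),(-s['R'].T@s['t']).round(3),s['R'].round(3).tolist())
cv2.imwrite('pics/all0.png',np.vstack([np.hstack([cv2.resize(a['img'],(400,250)),cv2.resize(b['img'],(400,250))]),np.hstack([cv2.resize(c['img'],(400,250)),np.zeros((250,400,3),np.uint8)])])[:,:,::-1])
st=r.sense();print({k:np.round(v,3).tolist() for k,v in st.items()})
E
```

```text
pics
[[369.45999858582155, 0.0, 323.00126313953785], [0.0, 369.45999858582155, 201.91968714011523], [0.0, 0.0, 1.0]] [1.197 0.051 0.768] [[0.022, 1.0, -0.015], [0.744, -0.027, -0.667], [-0.667, 0.004, -0.745]]
[[443.6367057001823, 0.0, 314.81808583756487], [0.0, 443.6367057001823, 198.5139414450472], [0.0, 0.0, 1.0]] [ 0.055 -0.709  0.747] [[0.827, -0.562, 0.003], [-0.336, -0.498, -0.8], [0.451, 0.66, -0.601]]
[[344.6615912456844, 0.0, 322.43679959542186], [0.0, 344.6615912456844, 200.44356522729922], [0.0, 0.0, 1.0]] [0.118 0.543 0.372] [[0.348, 0.938, -0.002], [0.894, -0.331, 0.302], [0.283, -0.107, -0.953]]
{'time': 0.15, 'qpos': [1.113, 0.088, 1.372, 0.0, 1.684, -0.103], 'qvel': [0.001, -0.0, -0.006, 0.001, -0.001, -0.001], 'joint_efforts': [0.001, -35.237, -31.368, -0.0, 0.008, 0.0], 'tcp_pos': [0.191, 0.515, 0.23], 'tool_rot': [0.176, 0.984, -0.001, -0.0], 'contact_force': [-0.039, -0.772, -0.162], 'wrist_torque': [0.016, 0.029, 0.033], 'gripper_force': 0.0, 'opening': 0.085}
```

View pics/scene0.png

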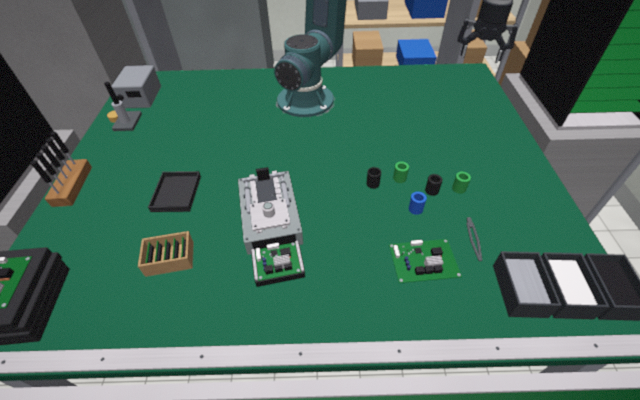

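View pics/wrist0.png

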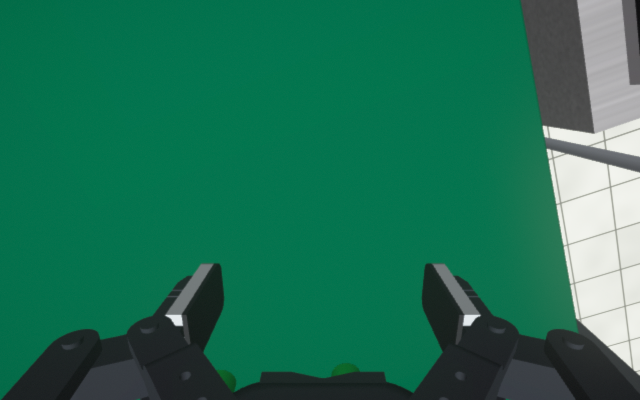

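The scene view shows two black hoods at (374,177) and (434,185). The look-alikes are green at (401,172) and (462,182) and blue at (417,203). The box is at (268,210) with its tab at (263,174), and the tray is at (175,191). I'll confirm this and measure in enlarged crops from both views.

Run:
```python
from h import *
a=ld('scene0');b=ld('side0')
A=cv2.resize(a['img'][150:220,355:485],None,fx=6,fy=6,interpolation=cv2.INTER_CUBIC)[:,:780]
B=cv2.resize(b['img'],(640,400))
cv2.imwrite('pics/hoodcrop.png',A[:,:,::-1])
C=cv2.resize(a['img'][160:290,225:315],None,fx=4.4,fy=4.4,interpolation=cv2.INTER_CUBIC)
cv2.imwrite('pics/boxcrop.png',C[:,:,::-1])
for n,u,v in [('h1',374,171),('h2',434,179),('tabtop',263,170),('snout',268,206),('tray',175,191),('trayTL',163,174),('trayTR',199,173),('trayBR',188,209),('trayBL',151,208)]:
    p=px2w(a,u,v);print(n,p.round(3),'side px',w2px(b,p).round(0))
```

```text
h1 [0.425 0.204 0.034] side px [237. 195.]
h2 [0.462 0.369 0.032] side px [224. 164.]
tabtop [ 0.481 -0.101  0.101] side px [319. 230.]
snout [ 0.613 -0.077  0.106] side px [359. 203.]
tray [ 0.456 -0.369  0.005] side px [387. 349.]
trayTL [ 0.401 -0.413  0.021] side px [381. 377.]
trayTR [ 0.398 -0.309  0.018] side px [344. 337.]
trayBR [ 0.53  -0.314  0.009] side px [396. 311.]
trayBL [ 0.529 -0.413  0.016] side px [432. 344.]
```

View pics/side0.png

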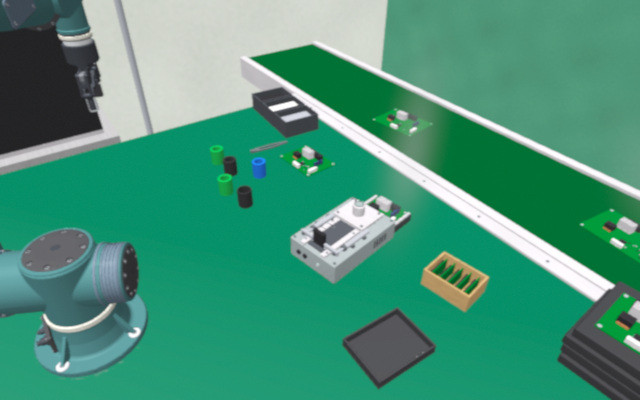

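View pics/hoodcrop.png

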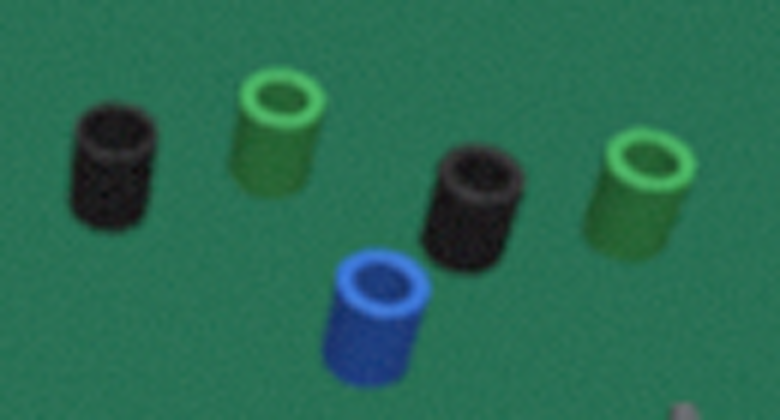

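View pics/boxcrop.png

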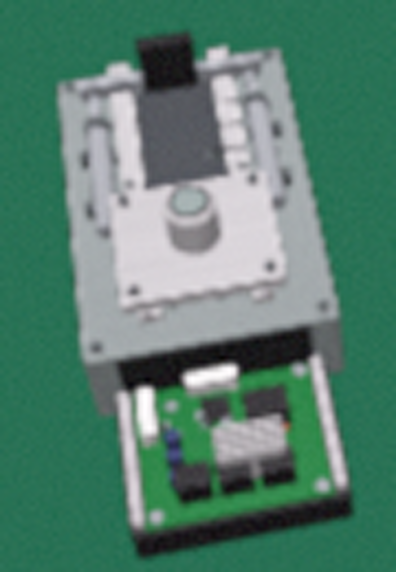

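In the crop, the left hood at (374,172) has a thin wall and the right one at (435,179) has a thick wall: its bore is about 51 of 85 px, or roughly 24–26 mm. So the left one should fit. The green and blue look-alikes are ruled out. Next I'll triangulate from both views.

```bash
cat >> h.py <<'E'
def ray(s,u,v):
    d=s['R'].T@np.linalg.inv(s['K'])@[u,v,1.]; return -s['R'].T@s['t'], d/np.linalg.norm(d)
def tri(s1,p1,s2,p2):
    (c1,d1),(c2,d2)=ray(s1,*p1),ray(s2,*p2)
    k=np.linalg.lstsq(np.c_[d1,-d2],c2-c1,rcond=None)[0]; x1=c1+k[0]*d1;x2=c2+k[1]*d2
    return (x1+x2)/2, np.linalg.norm(x1-x2)
def tooldelta(target,yaw_y=None,st=None):
    """shift in tool axes/0.2 from measured pose"""
    from scipy.spatial.transform import Rotation as Ro
    st=st or r.sense(); M=Ro.from_quat(st['tool_rot']).as_matrix()
    return (M.T@(np.array(target)-st['tcp_pos'])/0.2).round(4), M.round(3)
E
python3 - <<'E'
from h import *
a=ld('scene0');b=ld('side0')
def c(u,v,s,ou,ov): return (ou+(u+.5)/s-.5, ov+(v+.5)/s-.5)
for n,p,z in [('h1',c(116,132,6,355,150),.05),('h2',c(480,173,6,355,150),.05),('g1',c(282,98,6,355,150),.05),('g2',c(650,160,6,355,150),.05),('blue',c(382,285,6,355,150),.05),('snout',c(190,202,4.4,225,160),.106),('tab',c(164,43,4.4,225,160),.104),
 ('boxTL',c(62,85,4.4,225,160),.06),('boxTR',c(278,52,4.4,225,160),.06),('boxBR',c(338,340,4.4,225,160),.06),('boxBL',c(88,350,4.4,225,160),.06)]:
    w=px2w(a,*p,z=z);print(n,w.round(4),'depth',px2w(a,*p).round(3),'side',w2px(b,w).round(1))
B=cv2.resize(b['img'][135:285,200:420],(792,540),interpolation=cv2.INTER_CUBIC)
cv2.imwrite('pics/sidecrop.png',B[:,:,::-1])
print(tooldelta([.36,.25,.25]))
E
```

```text
h1 [0.4445 0.1998 0.05  ] depth [0.428 0.203 0.034] side [244.  188.7]
h2 [0.4779 0.3629 0.05  ] depth [0.466 0.368 0.038] side [229.1 158.5]
g1 [0.4242 0.2809 0.05  ] depth [0.409 0.285 0.036] side [224.2 177.1]
g2 [0.4724 0.4424 0.05  ] depth [0.457 0.451 0.034] side [216.2 147.7]
blue [0.5455 0.3048 0.05  ] depth [0.531 0.31  0.034] side [258.6 160.4]
snout [ 0.6107 -0.078   0.106 ] depth [ 0.612 -0.078  0.107] side [358.3 203.3]
tab [ 0.4816 -0.1038  0.104 ] depth [ 0.481 -0.104  0.103] side [319.8 229.9]
boxTL [ 0.47   -0.1744  0.06  ] depth [ 0.471 -0.174  0.061] side [333.8 265.3]
boxTR [ 0.4452 -0.041   0.06  ] depth [ 0.444 -0.041  0.059] side [291.3 235.3]
boxBR [0.6722 0.0008 0.06  ] depth [ 0.655 -0.001  0.036] side [356.8 194. ]
boxBL [ 0.6744 -0.1338  0.06  ] depth [ 0.675 -0.134  0.061] side [392.3 221.1]
(array([-1.2538, -0.9508, -0.0967]), array([[-0.938,  0.347, -0.001],
       [ 0.347,  0.938, -0.002],
       [ 0.   , -0.002, -1.   ]]))
```

View pics/sidecrop.png

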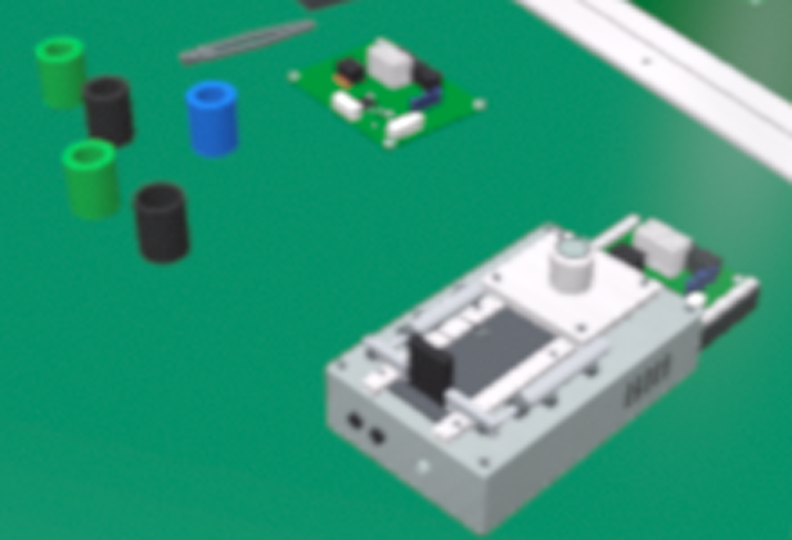

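Both views agree within 1 px at the given heights: hood rims at 0.05, snout at 0.106 and tab at 0.104. Box yaw is about 11°. I'll move above the hoods and turn to heading 11°, which keeps the fingers clear of the look-alikes.

Call:
{"fn": "arm_command", "kwargs": {
  "targets": [
    [[-0.99, -0.35, -0.05, 0], [-0.99, -0.35, -0.05, 0], [-0.99, -0.35, -0.05, 0], [-0.99, -0.35, -0.05, 0], [-0.99, -0.35, -0.05, 0]]
  ],
  "fingers": -1,
  "squeeze": 30
}}

```text
time: 0.57
tcp_pos: [0.3518, 0.3811, 0.241]
tool_rot: [0.176, 0.984, -0.0, -0.0]
contact_force: [0.3, 0.6, -0.2]
opening: 0.0851
gripper_force: 0.0
```

Call:
{"fn": "arm_command", "kwargs": {
  "targets": [
    [[-0.6, -0.21, -0.05, 0.33], [-0.6, -0.21, -0.05, 0.33], [-0.6, -0.21, -0.05, 0.33], [-0.6, -0.21, -0.05, 0.33], [-0.6, -0.21, -0.05, 0.33]]
  ]
}}

```text
time: 0.98
tcp_pos: [0.4506, 0.2995, 0.2507]
tool_rot: [0.426, 0.905, -0.0, -0.0]
contact_force: [-0.1, 0.1, -1.2]
opening: 0.0855
gripper_force: 0.0
```

Call:
{"fn": "arm_command", "kwargs": {
  "targets": [
    [[0, 0, 0, 0.32], [0, 0, 0, 0.32], [0, 0, 0, 0.32], [0, 0, 0, 0.32], [0, 0, 0, 0.32]]
  ]
}}

```text
time: 1.4
tcp_pos: [0.4477, 0.3024, 0.2509]
tool_rot: [0.634, 0.773, -0.0, -0.0]
contact_force: [1.3, -0.4, -0.2]
opening: 0.0853
gripper_force: 0.0
```

Run:
```python
from h import *
w=snap('wrist','wrist1');st=r.sense();print(st['time'],st['tcp_pos'],st['qpos'])
print(tooldelta([.4445,.1998,.1]))
for n,p in [('h1',[.4445,.1998,.05]),('h2',[.4779,.3629,.05]),('snout',[.6107,-.078,.106]),('tab',[.4816,-.1038,.104])]: print(n,w2px(w,p).round(1))
```

```text
1.45 [0.44784506 0.30233605 0.25090725] [4.88552764e-01 6.32275099e-02 1.35779589e+00 5.33415149e-04
 1.72132907e+00 2.87723391e-01]
(array([-0.4992, -0.118 ,  0.7545]), array([[-0.2  ,  0.98 , -0.001],
       [ 0.98 ,  0.2  ,  0.   ],
       [ 0.   , -0.001, -1.   ]]))
h1 [302.4 259.9]
h2 [366.3 117.5]
snout [393.5 507.2]
tab [285.6 505.1]
```

View pics/wrist1.png

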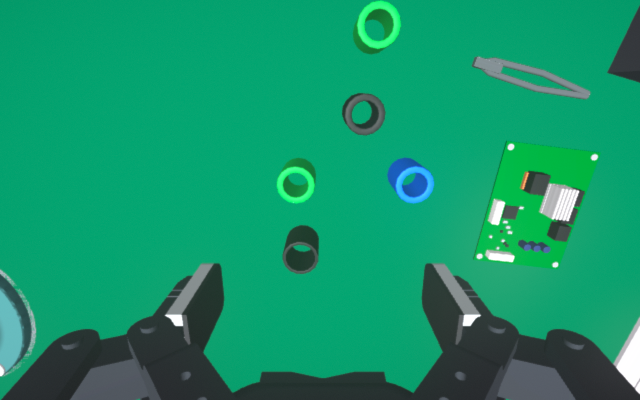

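The wrist view confirms it: the black hood at (301,257) has the thin wall and fits, and the one at (364,114) has the thick wall. Both differ from the green pair at (296,184) and (378,25) and the blue one at (413,184). I'll go over the thin hood and fix its position by image code.

```bash
cat >> h.py <<'E'
def rimfit(s,guess,z=.05,win=40,thr=70,inner=False):
    """centre of dark hood's top rim from a wrist view: pixels whose depth point lies at height z and close to guess"""
    u0,v0=w2px(s,guess).round().astype(int); pts=[]
    for v in range(max(0,v0-win),min(400,v0+win)):
        for u in range(max(0,u0-win),min(640,u0+win)):
            if s['range_z'][v,u]>0 and s['img'][v,u].max()<thr:
                p=px2w(s,u,v)
                if abs(p[2]-z)<.008 and np.hypot(*(p-guess)[:2])<.032: pts.append((u,v))
    (c,rad)=cv2.minEnclosingCircle(np.array(pts,np.float32)); e=cv2.fitEllipse(cv2.convexHull(np.array(pts,np.float32)))
    return px2w(s,*e[0],z=z),np.round(e[0],1),np.round(e[1],1),len(pts)
E
python3 - <<'E'
from h import *
w=ld('wrist1')
for g in ([.4445,.1998,.05],[.4779,.3629,.05]):
    p=rimfit(w,np.array(g));print(p, 'exp dia px',0.04*w['K'][0,0]/(w['R']@p[0]+w['t'])[2])
    print(tooldelta([*p[0][:2],.12]))
E
```

```text
(array([0.44088749, 0.206434  , 0.05      ]), array([300.3, 254. ]), array([31.4, 32.9]), 163) exp dia px 36.41173456293604
(array([-0.4631, -0.1292,  0.6545]), array([[-0.2  ,  0.98 , -0.001],
       [ 0.98 ,  0.2  ,  0.   ],
       [ 0.   , -0.001, -1.   ]]))
(array([0.47115274, 0.36695781, 0.05      ]), array([360.5, 111.8]), array([32.8, 34.7]), 64) exp dia px 41.44189763884318
(array([0.2932, 0.1792, 0.6545]), array([[-0.2  ,  0.98 , -0.001],
       [ 0.98 ,  0.2  ,  0.   ],
       [ 0.   , -0.001, -1.   ]]))
```

Call:
{"fn": "arm_command", "kwargs": {
  "targets": [
    [[-0.47, -0.125, 0.5, 0], [-0.47, -0.125, 0.5, 0], [-0.47, -0.125, 0.5, 0], [-0.47, -0.125, 0.5, 0], [-0.47, -0.125, 0.5, 0]]
  ]
}}

```text
time: 1.87
tcp_pos: [0.4394, 0.2022, 0.1469]
tool_rot: [0.634, 0.773, -0.004, -0.002]
contact_force: [-0.0, 0.2, 0.4]
opening: 0.0853
gripper_force: 0.0
```

Run:
```python
from h import *
w=snap('wrist','wrist2');st=r.sense();print(st['time'],st['tcp_pos'])
print(w2px(w,[.4425,.2035,.05]),w2px(w,[*st['tcp_pos'][:2],.05]))
I=w['img'][:,180:460]; I=cv2.resize(I,None,fx=2,fy=2,interpolation=cv2.INTER_CUBIC)[200:800]
cv2.imwrite('pics/w2c.png',cv2.convertScaleAbs(I,alpha=1.6)[:,:,::-1])
```

```text
1.9167 [0.44113957 0.20394235 0.1496117 ]
[329.26894281 201.89917247] [327.5603684  200.97999591]
```

View pics/w2c.png

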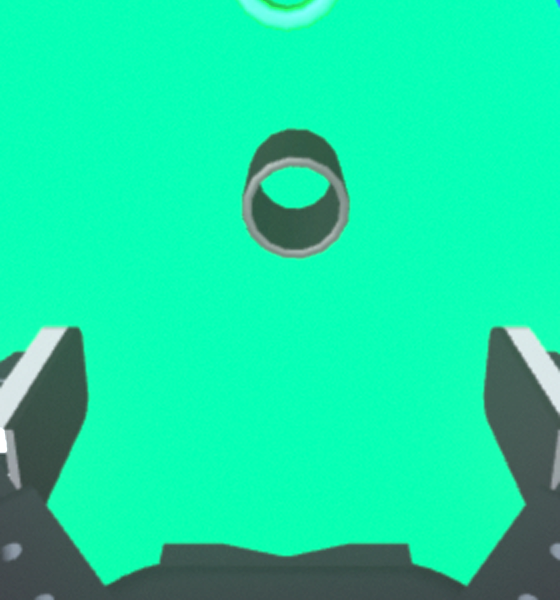

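The rim sits at crop (296,206), which is full-image (328.2,203). That puts the hood at about (0.442, 0.203), with a wall of roughly 3.8 mm. I'll descend and grip it.

Call:
{"fn": "arm_command", "kwargs": {
  "targets": [
    [[-0.006, 0.002, 0.2, 0], [-0.006, 0.002, 0.4, 0], [-0.006, 0.002, 0.6, 0], [-0.006, 0.002, 0.685, 0], [-0.006, 0.002, 0.685, 0]]
  ]
}}

```text
time: 2.33
tcp_pos: [0.4405, 0.2039, 0.0108]
tool_rot: [0.633, 0.774, -0.003, -0.002]
contact_force: [-0.4, -0.0, -0.1]
opening: 0.0854
gripper_force: 0.0
```

Call:
{"fn": "arm_command", "kwargs": {
  "targets": [
    [[0, 0, 0, 0], [0, 0, 0, 0], [0, 0, 0, 0], [0, 0, 0, 0], [0, 0, 0, 0]]
  ],
  "fingers": 1,
  "squeeze": 30
}}

```text
time: 2.75
tcp_pos: [0.4454, 0.2043, 0.0172]
tool_rot: [0.635, 0.773, 0.003, 0.001]
contact_force: [-1.3, 0.5, 7.6]
opening: 0.0393
gripper_force: 30.3
```

Call:
{"fn": "arm_command", "kwargs": {
  "targets": [
    [[0, 0, 0, 0], [0, 0, 0, 0], [0, 0, 0, 0], [0, 0, 0, 0], [0, 0, 0, 0]]
  ]
}}

```text
time: 3.17
tcp_pos: [0.4454, 0.2043, 0.0172]
tool_rot: [0.635, 0.773, 0.003, 0.001]
contact_force: [-0.5, 1.1, 6.7]
opening: 0.0392
gripper_force: 30.3
```

Call:
{"fn": "arm_command", "kwargs": {
  "targets": [
    [[0, 0, -0.2, 0], [0, 0, -0.4, 0], [0, 0, -0.6, 0], [0, 0, -0.8, 0], [0, 0, -0.98, 0]]
  ]
}}

```text
time: 3.58
tcp_pos: [0.4434, 0.2034, 0.2139]
tool_rot: [0.635, 0.773, 0.002, 0.001]
contact_force: [0.3, -0.2, 0.6]
opening: 0.0394
gripper_force: 30.6
```

Call:
{"fn": "arm_command", "kwargs": {
  "targets": [
    [[-0.97, 0.265, -0.1, 0], [-0.97, 0.265, -0.1, 0], [-0.97, 0.265, -0.1, 0], [-0.97, 0.265, -0.1, 0], [-0.97, 0.265, -0.1, 0]]
  ]
}}

```text
time: 4.0
tcp_pos: [0.5337, 0.0208, 0.2316]
tool_rot: [0.635, 0.772, 0.001, 0.001]
contact_force: [1.2, 0.4, -0.3]
opening: 0.0393
gripper_force: 30.6
```

Call:
{"fn": "arm_command", "kwargs": {
  "targets": [
    [[-0.97, 0.265, 0, 0], [-0.97, 0.265, 0, 0], [-0.97, 0.265, 0, 0], [-0.97, 0.265, 0, 0], [-0.97, 0.265, 0, 0]]
  ]
}}

```text
time: 4.42
tcp_pos: [0.6231, -0.1599, 0.2307]
tool_rot: [0.635, 0.772, 0.0, 0.001]
contact_force: [-0.0, 0.6, -1.1]
opening: 0.039
gripper_force: 30.6
```

Run:
```python
from h import *
w=snap('wrist','wrist3');st=r.sense();print(st['time'],st['tcp_pos'],st['tool_rot'],st['opening'],st['contact_force'])
print(w2px(w,[.6107,-.078,.106]),w2px(w,[.4816,-.1038,.104]))
cv2.imwrite('pics/w3.png',cv2.resize(w['img'],(800,500),interpolation=cv2.INTER_CUBIC)[:,:,::-1])
```

```text
4.4667 [ 0.62470641 -0.1658883   0.2289709 ] [ 0.63761522  0.77034954 -0.00163069  0.00239937] 0.039355661916206014 [ 1.9998919  -4.40277247 -1.59595413]
[328.28636036  83.81260045] [150.11986869  84.67085403]
```

View pics/w3.png

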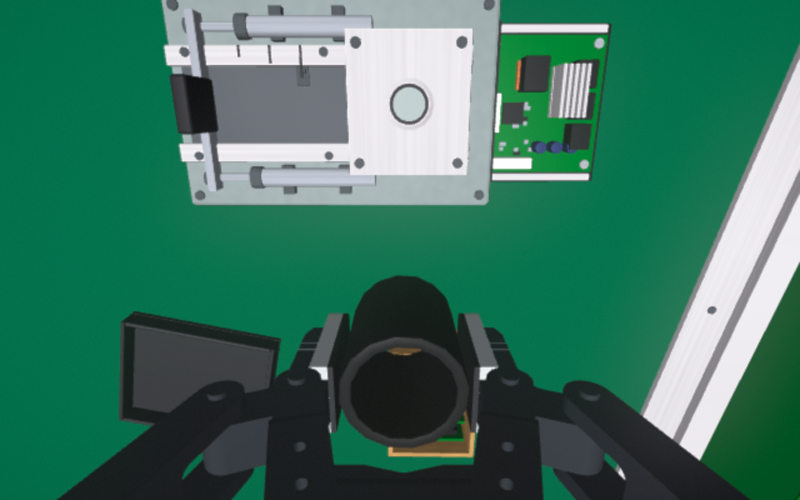

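The snout lens is at (408,104) in the 800 px image, which is (326.4,83.2) full-size and within 2 px of prediction. The held hood's rim is at (404,392), or (323.2,313.6) full-size. The arm was still settling, so I'll take another still snapshot and measure both in the same wrist camera.

Run:
```python
from h import *
from scipy.spatial.transform import Rotation as Ro
for i in range(2): w=snap('wrist','wrist4'); st=r.sense(); print(st['time'],st['tcp_pos'],st['contact_force'].round(1))
T=np.array(st['tcp_pos']);M=Ro.from_quat(st['tool_rot']).as_matrix()
g=cv2.cvtColor(w['img'],cv2.COLOR_RGB2GRAY)
c=cv2.HoughCircles(cv2.resize(g[40:140,260:400],None,fx=4,fy=4,interpolation=cv2.INTER_CUBIC),cv2.HOUGH_GRADIENT_ALT,1.5,20,param1=200,param2=.7,minRadius=30,maxRadius=110)
for q in (c[0] if c is not None else []):
    u,v=260+(q[0]+.5)/4-.5,40+(q[1]+.5)/4-.5; p=px2w(w,u,v,z=.106)
    print('circ',u,v,q[2]/4,p.round(4),'rad mm',q[2]/4*1e3/w['K'][0,0]*(w['R']@p+w['t'])[2],'depth',px2w(w,u,v).round(3))
# camera in tool frame
cam=-w['R'].T@w['t']; print('cam tool',(M.T@(cam-T)).round(4))
# hood rim in tool frame
for u,v in [(323.2,313.6),(272,312),(374.5,312),(323,357.5)]:
    p=px2w(w,u,v,z=T[2]+.033); print('rim',(M.T@(p-T)).round(4), 'depthpt',(M.T@(px2w(w,u,v)-T)).round(4))
p=w2px(w,T+M@[0,0,-.033]);print('tcp axis at rim px',p)
H=cv2.resize(g[250:370,255:395],None,fx=4,fy=4,interpolation=cv2.INTER_CUBIC)
cv2.imwrite('pics/hood4.png',cv2.convertScaleAbs(H,alpha=2.5))
```

```text
4.5167 [ 0.62330282 -0.16226666  0.22877265] [-1.2  0.4 -0.4]
4.5667 [ 0.62262411 -0.15947583  0.22927852] [-0.5  0.6 -0.2]
circ 327.5 79.375 16.233599 [ 0.6099 -0.0776  0.106 ] rad mm 11.770411789153338 depth [ 0.61  -0.078  0.105]
circ 327.5 79.375 13.537593 [ 0.6099 -0.0776  0.106 ] rad mm 9.815632699896272 depth [ 0.61  -0.078  0.105]
cam tool [ 0.0753 -0.0003 -0.1414]
rim [-0.0033 -0.0003 -0.033 ] depthpt [-0.0207 -0.0003 -0.009 ]
rim [-0.0025 -0.0192 -0.033 ] depthpt [-0.004  -0.0195 -0.031 ]
rim [-0.0026  0.0186 -0.033 ] depthpt [-0.0035  0.0188 -0.0318]
rim [-0.0232 -0.0004 -0.033 ] depthpt [-0.2272 -0.0008  0.1916]
tcp axis at rim px [324.03361705 305.99995649]
```

Run:
```python
from h import *
from scipy.spatial.transform import Rotation as Ro
for i in range(3):
    st=r.sense(); w=snap('wrist','wrist5')
    T=np.array(st['tcp_pos']);M=Ro.from_quat(st['tool_rot']).as_matrix()
    g=cv2.cvtColor(w['img'],cv2.COLOR_RGB2GRAY)
    c=cv2.HoughCircles(cv2.resize(g[40:140,260:400],None,fx=4,fy=4,interpolation=cv2.INTER_CUBIC),cv2.HOUGH_GRADIENT_ALT,1.5,20,param1=200,param2=.7,minRadius=30,maxRadius=110)
    q=c[0][0];u,v=260+(q[0]+.5)/4-.5,40+(q[1]+.5)/4-.5
    cam=-w['R'].T@w['t']
    print(T.round(4),'snout',px2w(w,u,v,z=.106).round(4),'cam',(M.T@(cam-T)).round(4),'rim bottom',(M.T@(px2w(w,323,357.5,z=T[2]+.032)-T)).round(4))
print(M.round(4), tooldelta([.6099,-.0776,.15],st=st)[0])
print((-ld('wrist0')['R'].T@ld('wrist0')['t']))
```

```text
[ 0.6226 -0.1595  0.2293] snout [ 0.6096 -0.0778  0.106 ] cam [ 0.0779 -0.0006 -0.1421] rim bottom [-0.0217 -0.0005 -0.032 ]
[ 0.6223 -0.1576  0.2299] snout [ 0.61   -0.0785  0.106 ] cam [ 0.0779 -0.0006 -0.1421] rim bottom [-0.0217 -0.0005 -0.032 ]
[ 0.6222 -0.1566  0.2304] snout [ 0.6094 -0.0767  0.106 ] cam [ 0.0779 -0.0006 -0.1421] rim bottom [-0.0217 -0.0005 -0.032 ]
[[-1.935e-01  9.811e-01 -0.000e+00]
 [ 9.811e-01  1.935e-01  8.000e-04]
 [ 8.000e-04  1.000e-04 -1.000e+00]] [0.3989 0.016  0.4022]
[0.11753573 0.54269793 0.37235843]
```

Call:
{"fn": "arm_command", "kwargs": {
  "targets": [
    [[0.2, 0.01, 0.1, 0], [0.4, 0.02, 0.3, 0], [0.405, 0.02, 0.4, 0], [0.405, 0.02, 0.4, 0], [0.405, 0.02, 0.4, 0]]
  ]
}}

```text
time: 5.13
tcp_pos: [0.6086, -0.0744, 0.1485]
tool_rot: [0.634, 0.774, -0.001, -0.002]
contact_force: [0.4, -0.1, 1.0]
opening: 0.0394
gripper_force: 30.6
```

Call:
{"fn": "arm_command", "kwargs": {
  "targets": [
    [[0, 0, 0, 0], [0, 0, 0, 0], [0, 0, 0, 0], [0, 0, 0, 0]]
  ]
}}

```text
time: 5.47
tcp_pos: [0.6119, -0.0777, 0.1527]
tool_rot: [0.635, 0.772, 0.001, 0.002]
contact_force: [0.4, -0.1, -0.5]
opening: 0.0392
gripper_force: 30.6
```

Run:
```python
from h import *
st=r.sense();print(st['time'],st['tcp_pos'],tooldelta([.6102,-.0759,.15],st=st)[0])
a=snap('scene','scene6');b=snap('side','side6')
A=cv2.resize(a['img'][150:250,220:320],(400,400),interpolation=cv2.INTER_CUBIC);B=cv2.resize(b['img'][140:240,305:405],(400,400),interpolation=cv2.INTER_CUBIC)
cv2.imwrite('pics/over6.png',np.hstack([A,B])[:,:,::-1])
```

```text
5.4667 [ 0.61189349 -0.07770324  0.15265543] [ 0.0105 -0.0066  0.0132]
```

Call:
{"fn": "arm_command", "kwargs": {
  "targets": [
    [[0.008, -0.006, 0.06, 0], [0.008, -0.006, 0.11, 0], [0.008, -0.006, 0.11, 0], [0.008, -0.006, 0.11, 0], [0.008, -0.006, 0.11, 0]]
  ]
}}

```text
time: 5.98
tcp_pos: [0.6088, -0.0751, 0.1275]
tool_rot: [0.635, 0.773, -0.0, -0.001]
contact_force: [0.1, 0.3, -0.6]
opening: 0.0395
gripper_force: 30.6
```

Call:
{"fn": "arm_command", "kwargs": {
  "targets": [
    [[0, 0, 0.02, 0], [0, 0, 0.04, 0], [0, 0, 0.06, 0], [0, 0, 0.06, 0], [0, 0, 0.06, 0]]
  ]
}}

```text
time: 6.4
tcp_pos: [0.609, -0.0752, 0.1158]
tool_rot: [0.635, 0.773, -0.0, -0.0]
contact_force: [-0.0, -0.0, -0.1]
opening: 0.0394
gripper_force: 30.6
```

Call:
{"fn": "arm_command", "kwargs": {
  "targets": [
    [[0, 0, 0.02, 0], [0, 0, 0.04, 0], [0, 0, 0.06, 0], [0, 0, 0.075, 0], [0, 0, 0.075, 0]]
  ]
}}

```text
time: 6.82
tcp_pos: [0.6089, -0.0752, 0.1002]
tool_rot: [0.635, 0.773, -0.0, -0.0]
contact_force: [0.8, 0.4, -0.5]
opening: 0.0392
gripper_force: 30.6
```

Call:
{"fn": "arm_command", "kwargs": {
  "targets": [
    [[0, 0, 0.01, 0], [0, 0, 0.02, 0], [0, 0, 0.03, 0], [0, 0, 0.03, 0], [0, 0, 0.03, 0]]
  ]
}}

```text
time: 7.23
tcp_pos: [0.6092, -0.0752, 0.0953]
tool_rot: [0.635, 0.773, 0.0, 0.0]
contact_force: [-1.1, -0.4, 0.3]
opening: 0.0392
gripper_force: 30.7
```

Call:
{"fn": "arm_command", "kwargs": {
  "targets": [
    [[0, 0, 0.01, 0], [0, 0, 0.02, 0], [0, 0, 0.03, 0], [0, 0, 0.03, 0], [0, 0, 0.03, 0]]
  ]
}}

```text
time: 7.65
tcp_pos: [0.6093, -0.0753, 0.0951]
tool_rot: [0.635, 0.773, 0.0, 0.001]
contact_force: [-9.3, 1.6, 19.8]
opening: 0.0392
gripper_force: 32.3
```

It stopped at TCP 0.0951 with 20 N of push. The hood's bottom is 17 mm below the TCP, so it is at 0.078 and seated. I'll ease off, release and rise.

Call:
{"fn": "arm_command", "kwargs": {
  "targets": [
    [[0, 0, -0.02, 0], [0, 0, -0.025, 0], [0, 0, -0.025, 0]]
  ]
}}

```text
time: 7.9
tcp_pos: [0.6096, -0.0753, 0.0952]
tool_rot: [0.635, 0.773, 0.0, 0.001]
contact_force: [-1.4, -0.4, 6.5]
opening: 0.0392
gripper_force: 31.1
```

Call:
{"fn": "arm_command", "kwargs": {
  "targets": [
    [[0, 0, 0, 0], [0, 0, 0, 0], [0, 0, 0, 0], [0, 0, 0, 0], [0, 0, 0, 0]]
  ],
  "fingers": -1
}}

```text
time: 8.32
tcp_pos: [0.6088, -0.0752, 0.0934]
tool_rot: [0.635, 0.773, -0.0, -0.001]
contact_force: [-0.5, 0.1, -0.6]
opening: 0.0854
gripper_force: 0.0
```

Call:
{"fn": "arm_command", "kwargs": {
  "targets": [
    [[0, 0, -0.1, 0], [0, 0, -0.3, 0], [0, 0, -0.5, 0], [0, 0, -0.7, 0], [0, 0, -0.8, 0]]
  ]
}}

```text
time: 8.73
tcp_pos: [0.6105, -0.0755, 0.2606]
tool_rot: [0.635, 0.773, 0.002, 0.004]
contact_force: [0.2, 0.3, 0.8]
opening: 0.0854
gripper_force: 0.0
```

Run:
```python
from h import *
a=ld('scene0')
st=r.sense();print(st['time'],st['tcp_pos'],st['opening'],st['qpos'].round(2))
a=snap('scene','scene7');b=snap('side','side7')
# where rim top (z .128) should show
for s,n in((a,'scene'),(b,'side')): print(n,w2px(s,[.610,-.0777,.128]).round(1),w2px(s,[.610,-.0777,.078]).round(1))
A=cv2.resize(a['img'][150:250,220:320],(400,400),interpolation=cv2.INTER_CUBIC);B=cv2.resize(b['img'][140:240,305:405],(400,400),interpolation=cv2.INTER_CUBIC)
cv2.imwrite('pics/over7.png',np.hstack([A,B])[:,:,::-1])
# depth check of hood rim height from scene and side
for s,n in((a,'scene'),(b,'side')):
    u,v=w2px(s,[.610,-.0777,.128]).astype(int)
    best=[px2w(s,x,y) for x in range(u-10,u+11) for y in range(v-12,v+16) if s['range_z'][y,x]>0]
    best=np.array([p for p in best if np.hypot(p[0]-.61,p[1]+.0777)<.023]);print(n,np.percentile(best[:,2],[50,90,95,99]).round(4))
print(tooldelta([.475,.363,.15],st=st))
# tray rim corners, ray cut at z=.022
for u,v in [(163,174),(199,173),(188,209),(151,208)]: print(px2w(a,u,v,z=.022).round(3))
```

```text
8.7333 [ 0.6105107  -0.07550189  0.2606224 ] 0.0854121018680019 [-0.22  0.22  1.16  0.    1.75 -0.41]
scene [266.8 199.1] [269.4 212.8]
side [358.6 195.9] [357.3 212.6]
scene [0.1151 0.1284 0.1293 0.1302]
side [0.1166 0.1269 0.1278 0.1289]
(array([ 2.2841, -0.2443,  0.5434]), array([[-0.194,  0.981,  0.009],
       [ 0.981,  0.194, -0.002],
       [-0.003,  0.008, -1.   ]]))
[ 0.402 -0.412  0.022]
[ 0.402 -0.307  0.022]
[ 0.541 -0.308  0.022]
[ 0.534 -0.409  0.022]
```

The scene and side depths put the hood rim at 0.127–0.129 m (expected 0.128), so it is fully down. Next is the other hood.

Call:
{"fn": "arm_command", "kwargs": {
  "targets": [
    [[0.76, -0.08, 0, 0], [0.76, -0.08, 0, 0], [0.76, -0.08, 0, 0], [0.76, -0.08, 0, 0], [0.76, -0.08, 0, 0]]
  ]
}}

```text
time: 9.25
tcp_pos: [0.5618, 0.0759, 0.2528]
tool_rot: [0.632, 0.775, 0.0, -0.002]
contact_force: [-0.1, 0.6, 0.6]
opening: 0.0855
gripper_force: 0.0
```

Call:
{"fn": "arm_command", "kwargs": {
  "targets": [
    [[0.76, -0.08, 0.1, 0], [0.76, -0.08, 0.1, 0], [0.76, -0.08, 0.1, 0], [0.76, -0.08, 0.1, 0], [0.76, -0.08, 0.1, 0]]
  ]
}}

```text
time: 9.67
tcp_pos: [0.5161, 0.2211, 0.2313]
tool_rot: [0.632, 0.775, -0.001, -0.002]
contact_force: [0.2, -0.9, 0.6]
opening: 0.0855
gripper_force: 0.0
```

Call:
{"fn": "arm_command", "kwargs": {
  "targets": [
    [[0.76, -0.08, 0.4, 0], [0.76, -0.08, 0.4, 0], [0.76, -0.08, 0.4, 0], [0.76, -0.08, 0.4, 0], [0.76, -0.08, 0.4, 0]]
  ]
}}

```text
time: 10.08
tcp_pos: [0.4696, 0.3655, 0.1479]
tool_rot: [0.633, 0.774, -0.004, -0.003]
contact_force: [-0.1, -0.8, -0.6]
opening: 0.0855
gripper_force: 0.0
```

Call:
{"fn": "arm_command", "kwargs": {
  "targets": [
    [[0, 0, 0, 0], [0, 0, 0, 0], [0, 0, 0, 0], [0, 0, 0, 0]]
  ]
}}

```text
time: 10.42
tcp_pos: [0.4752, 0.3615, 0.1556]
tool_rot: [0.636, 0.772, 0.001, 0.001]
contact_force: [0.1, -0.1, -0.2]
opening: 0.0855
gripper_force: 0.0
```

Run:
```python
from h import *
st=r.sense();w=snap('wrist','wrist8');print(st['time'],st['tcp_pos'])
u0,v0=w2px(w,[.4755,.366,.05]).astype(int);print(u0,v0)
g=cv2.cvtColor(w['img'],cv2.COLOR_RGB2GRAY);x0,y0=max(0,u0-50),max(0,v0-50)
G=cv2.convertScaleAbs(cv2.resize(g[y0:y0+100,x0:x0+100],None,fx=4,fy=4,interpolation=cv2.INTER_CUBIC),alpha=2)
c=cv2.HoughCircles(G,cv2.HOUGH_GRADIENT_ALT,1.5,10,param1=150,param2=.6,minRadius=40,maxRadius=160)
for q in (c[0] if c is not None else []):
    u,v=x0+(q[0]+.5)/4-.5,y0+(q[1]+.5)/4-.5; p=px2w(w,u,v,z=.05)
    print('circ',round(u,1),round(v,1),p.round(4),'rad mm',(q[2]/4*1e3/w['K'][0,0]*(w['R']@p+w['t'])[2]).round(1),tooldelta([*p[:2],.0165],st=st)[0])
```

```text
10.4167 [0.47517925 0.36153747 0.15557933]
324 193
circ 325.4 192.5 [0.4757 0.3672 0.05  ] rad mm 19.3 [0.0269 0.0064 0.6954]
circ 323.5 181.2 [0.4727 0.3754 0.05  ] rad mm 17.7 [ 0.0704 -0.0007  0.6954]
circ 325.4 192.5 [0.4757 0.3672 0.05  ] rad mm 13.6 [0.0269 0.0064 0.6954]
circ 323.5 181.2 [0.4727 0.3754 0.05  ] rad mm 9.0 [ 0.0704 -0.0007  0.6954]
```

The rim has a 19.3 mm outer and 13.6 mm inner radius, so this is the 26 mm bore hood, at (0.4757, 0.3672).

Call:
{"fn": "arm_command", "kwargs": {
  "targets": [
    [[0.025, 0.005, 0.2, 0], [0.025, 0.005, 0.4, 0], [0.025, 0.005, 0.6, 0], [0.025, 0.005, 0.675, 0], [0.025, 0.005, 0.675, 0]]
  ]
}}

```text
time: 10.88
tcp_pos: [0.4709, 0.3647, 0.0139]
tool_rot: [0.636, 0.772, -0.005, -0.002]
contact_force: [-1.1, -0.6, -0.3]
opening: 0.0854
gripper_force: 0.0
```

Call:
{"fn": "arm_command", "kwargs": {
  "targets": [
    [[0, 0, 0, 0], [0, 0, 0, 0], [0, 0, 0, 0], [0, 0, 0, 0], [0, 0, 0, 0]]
  ],
  "fingers": 1
}}

```text
time: 11.3
tcp_pos: [0.4756, 0.3689, 0.0225]
tool_rot: [0.635, 0.773, 0.003, 0.001]
contact_force: [0.0, -0.8, 6.8]
opening: 0.0395
gripper_force: 30.2
```

Call:
{"fn": "arm_command", "kwargs": {
  "targets": [
    [[0, 0, 0, 0], [0, 0, 0, 0], [0, 0, 0, 0]]
  ]
}}

```text
time: 11.55
tcp_pos: [0.4756, 0.369, 0.0225]
tool_rot: [0.635, 0.773, 0.003, 0.001]
contact_force: [0.7, -0.4, 6.4]
opening: 0.0394
gripper_force: 30.2
```

Call:
{"fn": "arm_command", "kwargs": {
  "targets": [
    [[0, 0, -0.2, 0], [0, 0, -0.4, 0], [0, 0, -0.6, 0], [0, 0, -0.8, 0], [0, 0, -0.98, 0]]
  ]
}}

```text
time: 11.97
tcp_pos: [0.4737, 0.3681, 0.2187]
tool_rot: [0.635, 0.773, 0.001, 0.0]
contact_force: [0.7, 1.2, -0.1]
opening: 0.0395
gripper_force: 30.7
```

Run:
```python
from h import *
st=r.sense();print(st['time'],st['tcp_pos'],st['opening'])
print(tooldelta([.468,-.36,.21],st=st))
```

```text
11.9667 [0.47368082 0.36806439 0.21871717] 0.03947148415557173
(array([-3.5657, -0.7341,  0.0377]), array([[-0.194,  0.981,  0.002],
       [ 0.981,  0.194,  0.002],
       [ 0.001,  0.003, -1.   ]]))
```

Call:
{"fn": "arm_command", "kwargs": {
  "targets": [
    [[-0.89, -0.184, 0, 0], [-0.89, -0.184, 0, 0], [-0.89, -0.184, 0, 0], [-0.89, -0.184, 0, 0], [-0.89, -0.184, 0, 0]]
  ]
}}

```text
time: 12.38
tcp_pos: [0.4717, 0.1819, 0.216]
tool_rot: [0.636, 0.771, -0.0, 0.001]
contact_force: [0.9, 1.0, -1.4]
opening: 0.0393
gripper_force: 30.7
```

Call:
{"fn": "arm_command", "kwargs": {
  "targets": [
    [[-0.89, -0.184, 0, 0], [-0.89, -0.184, 0, 0], [-0.89, -0.184, 0, 0], [-0.89, -0.184, 0, 0], [-0.89, -0.184, 0, 0]]
  ]
}}

```text
time: 12.8
tcp_pos: [0.47, -0.0001, 0.2158]
tool_rot: [0.637, 0.771, -0.001, 0.001]
contact_force: [-0.1, 1.0, -0.3]
opening: 0.0395
gripper_force: 30.7
```

Call:
{"fn": "arm_command", "kwargs": {
  "targets": [
    [[-0.89, -0.184, 0, 0], [-0.89, -0.184, 0, 0], [-0.89, -0.184, 0, 0], [-0.89, -0.184, 0, 0], [-0.89, -0.184, 0, 0]]
  ]
}}

```text
time: 13.22
tcp_pos: [0.4681, -0.1822, 0.2155]
tool_rot: [0.637, 0.771, -0.001, 0.001]
contact_force: [-0.2, 0.9, -0.4]
opening: 0.0392
gripper_force: 30.7
```

Call:
{"fn": "arm_command", "kwargs": {
  "targets": [
    [[-0.89, -0.184, 0, 0], [-0.89, -0.184, 0, 0], [-0.89, -0.184, 0, 0], [-0.89, -0.184, 0, 0], [-0.89, -0.184, 0, 0]]
  ]
}}

```text
time: 13.63
tcp_pos: [0.4661, -0.3642, 0.2149]
tool_rot: [0.637, 0.771, -0.001, 0.001]
contact_force: [-0.2, 0.7, -1.1]
opening: 0.0396
gripper_force: 30.7
```

Call:
{"fn": "arm_command", "kwargs": {
  "targets": [
    [[0, 0, 0, 0], [0, 0, 0, 0], [0, 0, 0, 0], [0, 0, 0, 0], [0, 0, 0, 0]]
  ]
}}

```text
time: 14.05
tcp_pos: [0.4677, -0.3576, 0.2157]
tool_rot: [0.634, 0.773, 0.0, 0.0]
contact_force: [-0.3, 1.1, -0.5]
opening: 0.0392
gripper_force: 30.7
```

Run:
```python
from h import *
from scipy.spatial.transform import Rotation as Ro
st=r.sense();w=snap('wrist','wrist9');T=st['tcp_pos'];M=Ro.from_quat(st['tool_rot']).as_matrix();print(st['time'],T,st['opening'],st['contact_force'])
print(tooldelta([.468,-.36,.04],st=st)[0])
# rim height in tool frame from depth at pixels at the rim's left/right
for u,v in [(272,312),(374.5,312),(275,318),(371,318)]: print((M.T@(px2w(w,u,v)-T)).round(4))
# tray extent from wrist depth: points with z .012-.03 and dark
P=np.array([px2w(w,u,v) for v in range(0,400,3) for u in range(0,640,3) if w['range_z'][v,u]>0 and w['img'][v,u].max()<90])
P=P[(P[:,2]>.014)&(P[:,2]<.03)&(P[:,1]<-.28)&(P[:,0]<.58)];print(P.min(0).round(3),P.max(0).round(3),len(P))
```

```text
14.05 [ 0.46766583 -0.35757188  0.21572244] 0.039178752764716426 [-0.26110655  1.09081648 -0.46974112]
[-0.012  -0.0013  0.8786]
[-0.004  -0.0204 -0.0275]
[-0.0026  0.0191 -0.0296]
[-0.0074 -0.0195 -0.0266]
[-0.0095  0.0189 -0.0239]
[ 0.392 -0.417  0.014] [ 0.526 -0.308  0.022] 71
```

Call:
{"fn": "arm_command", "kwargs": {
  "targets": [
    [[-0.01, -0.01, 0.2, 0], [-0.01, -0.01, 0.4, 0], [-0.01, -0.01, 0.6, 0], [-0.01, -0.01, 0.8, 0], [-0.01, -0.01, 0.9, 0]]
  ]
}}

```text
time: 14.52
tcp_pos: [0.4633, -0.358, 0.0296]
tool_rot: [0.634, 0.773, 0.0, -0.004]
contact_force: [-0.8, 0.8, -1.2]
opening: 0.0394
gripper_force: 30.7
```

Call:
{"fn": "arm_command", "kwargs": {
  "targets": [
    [[0, 0, 0.01, 0], [0, 0, 0.02, 0], [0, 0, 0.03, 0], [0, 0, 0.04, 0], [0, 0, 0.05, 0]]
  ]
}}

```text
time: 14.93
tcp_pos: [0.4669, -0.3624, 0.0275]
tool_rot: [0.635, 0.773, -0.0, 0.002]
contact_force: [0.2, 0.1, -1.0]
opening: 0.0388
gripper_force: 30.8
```

Call:
{"fn": "arm_command", "kwargs": {
  "targets": [
    [[0, 0, 0.005, 0], [0, 0, 0.01, 0], [0, 0, 0.01, 0], [0, 0, 0.01, 0], [0, 0, 0.01, 0]]
  ]
}}

```text
time: 15.35
tcp_pos: [0.4668, -0.3625, 0.0263]
tool_rot: [0.635, 0.773, -0.0, 0.002]
contact_force: [-0.4, 1.3, 7.1]
opening: 0.0396
gripper_force: 31.4
```

Call:
{"fn": "arm_command", "kwargs": {
  "targets": [
    [[0, 0, -0.01, 0], [0, 0, -0.01, 0], [0, 0, -0.01, 0], [0, 0, -0.01, 0], [0, 0, -0.01, 0]]
  ],
  "fingers": -1
}}

```text
time: 15.77
tcp_pos: [0.4655, -0.3613, 0.0249]
tool_rot: [0.635, 0.773, 0.0, -0.0]
contact_force: [0.5, 0.1, -0.5]
opening: 0.0852
gripper_force: 0.0
```

Call:
{"fn": "arm_command", "kwargs": {
  "targets": [
    [[0, 0, -0.1, 0], [0, 0, -0.3, 0], [0, 0, -0.5, 0], [0, 0, -0.7, 0], [0, 0, -0.9, 0]]
  ]
}}

```text
time: 16.18
tcp_pos: [0.4653, -0.3611, 0.2066]
tool_rot: [0.635, 0.773, 0.0, -0.0]
contact_force: [1.7, -0.2, 0.3]
opening: 0.0855
gripper_force: 0.0
```

Call:
{"fn": "arm_command", "kwargs": {
  "targets": [
    [[0.6, 0.3, 0, 0], [0.6, 0.3, 0, 0], [0.6, 0.3, 0, 0], [0.6, 0.3, 0, 0], [0.6, 0.3, 0, 0]]
  ]
}}

```text
time: 16.6
tcp_pos: [0.5019, -0.2293, 0.2053]
tool_rot: [0.633, 0.774, 0.0, -0.0]
contact_force: [0.9, -0.1, 0.1]
opening: 0.0855
gripper_force: 0.0
```

Call:
{"fn": "arm_command", "kwargs": {
  "targets": [
    [[0, 0, 0, 0], [0, 0, 0, 0], [0, 0, 0, 0], [0, 0, 0, 0], [0, 0, 0, 0]]
  ]
}}

```text
time: 17.02
tcp_pos: [0.5009, -0.2332, 0.2049]
tool_rot: [0.636, 0.772, -0.0, -0.0]
contact_force: [0.4, 0.3, -0.2]
opening: 0.0857
gripper_force: 0.0
```

Run:
```python
from h import *
st=r.sense();w=snap('wrist','wrist10');a=snap('scene','scene10');b=snap('side','side10');print(st['time'],st['tcp_pos'])
for s,n in((a,'scene'),(b,'side')):
  for c,h in (([.610,-.0777],.128),([.466,-.362],.054)):
    u,v=w2px(s,[*c,h]).astype(int)
    P=np.array([px2w(s,x,y) for x in range(u-12,u+13) for y in range(max(0,v-14),min(400,v+18)) if s['range_z'][y,x]>0])
    P=P[np.hypot(P[:,0]-c[0],P[:,1]-c[1])<.025];Q=P[P[:,2]>h-.01]
    print(n,c,'z95',np.percentile(P[:,2],95).round(4),'top xy',Q[:,:2].mean(0).round(3),len(Q))
print('tab px',w2px(w,[.4816,-.1038,.104]),'snout',w2px(w,[.61,-.0777,.128]))
I=cv2.resize(w['img'],(800,500),interpolation=cv2.INTER_CUBIC);cv2.imwrite('pics/w10.png',I[:,:,::-1])
```

```text
17.0167 [ 0.50093607 -0.23321882  0.20494477]
scene [0.61, -0.0777] z95 0.1294 top xy [ 0.611 -0.078] 142
scene [0.466, -0.362] z95 0.0557 top xy [ 0.47  -0.364] 135
side [0.61, -0.0777] z95 0.1244 top xy [ 0.612 -0.075] 21
side [0.466, -0.362] z95 0.055 top xy [ 0.465 -0.368] 260
tab px [333.1101726    2.35081343] snout [569.15226658 -10.36239959]
```

Both hoods read correctly: the one on the snout has its rim at 0.128, and the one in the tray at 0.054–0.056, upright. Now I'll get a close wrist look at the tab, pointer and marks.

Call:
{"fn": "arm_command", "kwargs": {
  "targets": [
    [[0.3, -0.05, 0, 0], [0.3, -0.05, 0, 0], [0.3, -0.05, 0, 0], [0.3, -0.05, 0, 0], [0.3, -0.05, 0, 0]]
  ]
}}

```text
time: 17.58
tcp_pos: [0.4801, -0.1757, 0.2055]
tool_rot: [0.635, 0.773, -0.0, 0.001]
contact_force: [1.2, 0.1, -0.1]
opening: 0.0857
gripper_force: 0.0
```

Call:
{"fn": "arm_command", "kwargs": {
  "targets": [
    [[0, 0, 0, 0], [0, 0, 0, 0], [0, 0, 0, 0], [0, 0, 0, 0], [0, 0, 0, 0]]
  ]
}}

```text
time: 18.0
tcp_pos: [0.4799, -0.1755, 0.2051]
tool_rot: [0.635, 0.772, -0.0, -0.0]
contact_force: [-0.4, 0.9, 0.6]
opening: 0.0855
gripper_force: 0.0
```

Run:
```python
from h import *
st=r.sense();w=snap('wrist','wrist11');np.savez('st11.npz',T=st['tcp_pos'],q=st['tool_rot']);print(st['time'],st['tcp_pos'],st['tool_rot'])
print('tab px',w2px(w,[.4816,-.1038,.104]),'snout',w2px(w,[.61,-.0777,.128]))
I=cv2.resize(w['img'][0:200,270:530],None,fx=3,fy=3,interpolation=cv2.INTER_CUBIC);cv2.imwrite('pics/w11.png',cv2.convertScaleAbs(I,alpha=1.2)[:,:,::-1])
```

```text
18.0 [ 0.47987426 -0.17550514  0.20508943] [ 6.35116328e-01  7.72416493e-01 -9.98517461e-06 -1.02826246e-04]
tab px [346.51051469 103.10997421] snout [563.25347001 102.97012451]
```

View pics/w11.png

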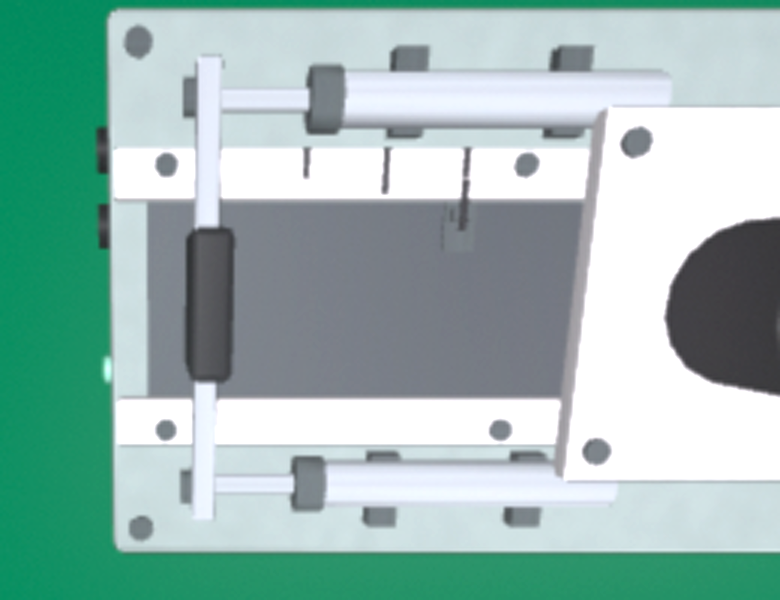

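The tab's top is centred at crop (212,304), which is full-image (340.3,101). The pointer at crop (464,200) stands at the first mark, and the middle mark is at crop (386,170). The box lies square with the tool, so the yaw is right.

Run:
```python
from h import *
w=ld('wrist11');s=np.load('st11.npz');st=dict(tcp_pos=s['T'],tool_rot=s['q'])
f=lambda x,y:(270+(x+.5)/3-.5,(y+.5)/3-.5)
p=px2w(w,*f(212,304),z=.104);print(p.round(4),[round(float(px2w(w,*f(x,304))[2]),4) for x in(200,212,222)],tooldelta([*p[:2],.12],st=st)[0])
for q in ((307,165),(386,170),(466,165),(464,190)): print(q,px2w(w,*f(*q),z=.068).round(4),px2w(w,*f(*q))[2].round(4))
```

```text
[ 0.4772 -0.1033  0.104 ] [0.1044, 0.103, 0.1038] [0.3569 0.0567 0.4255]
(307, 165) [ 0.4954 -0.0667  0.068 ] 0.0696
(386, 170) [ 0.5151 -0.064   0.068 ] 0.0688
(466, 165) [ 0.5344 -0.059   0.068 ] 0.0679
(464, 190) [ 0.5355 -0.0647  0.068 ] 0.0686
```

Call:
{"fn": "arm_command", "kwargs": {
  "targets": [
    [[0.2, 0.03, 0.1, 0], [0.357, 0.057, 0.3, 0], [0.357, 0.057, 0.36, 0], [0.357, 0.057, 0.36, 0], [0.357, 0.057, 0.36, 0]]
  ],
  "fingers": 0.2
}}

```text
time: 18.47
tcp_pos: [0.4764, -0.1026, 0.1323]
tool_rot: [0.634, 0.773, -0.001, -0.001]
contact_force: [0.9, -0.0, 0.9]
opening: 0.0341
gripper_force: 0.0
```

Call:
{"fn": "arm_command", "kwargs": {
  "targets": [
    [[0, 0, 0, 0], [0, 0, 0, 0], [0, 0, 0, 0], [0, 0, 0, 0], [0, 0, 0, 0]]
  ]
}}

```text
time: 18.88
tcp_pos: [0.4777, -0.1036, 0.1342]
tool_rot: [0.635, 0.772, 0.0, 0.001]
contact_force: [-0.6, -0.3, -0.6]
opening: 0.0342
gripper_force: 0.0
```

Run:
```python
from h import *
st=r.sense();print(st['time'],st['tcp_pos'],st['opening'],tooldelta([.4772,-.1033,.076],st=st)[0])
```

```text
18.8833 [ 0.477694   -0.10355815  0.13417781] 0.034196138896931384 [ 0.002  -0.0026  0.2909]
```

Call:
{"fn": "arm_command", "kwargs": {
  "targets": [
    [[0, -0.002, 0.08, 0], [0, -0.002, 0.16, 0], [0, -0.002, 0.24, 0], [0, -0.002, 0.28, 0], [0, -0.002, 0.28, 0]]
  ]
}}

```text
time: 19.3
tcp_pos: [0.4753, -0.1026, 0.0752]
tool_rot: [0.635, 0.772, -0.001, -0.002]
contact_force: [0.1, 0.5, -0.5]
opening: 0.0347
gripper_force: 0.0
```

Call:
{"fn": "arm_command", "kwargs": {
  "targets": [
    [[0, 0, 0, 0], [0, 0, 0, 0], [0, 0, 0, 0], [0, 0, 0, 0], [0, 0, 0, 0]]
  ],
  "fingers": 1,
  "squeeze": 50
}}

```text
time: 19.72
tcp_pos: [0.4778, -0.1032, 0.0785]
tool_rot: [0.635, 0.773, 0.001, 0.001]
contact_force: [1.7, -0.1, 1.9]
opening: 0.009
gripper_force: 51.4
```

```bash
cat >> h.py <<'E'
def marks(f):
    s=r.sense();w=snap('wrist',f);u0,v0=w2px(w,[.5151,-.064,.068]).astype(int)
    x0,y0=max(0,u0-80),max(0,v0-40);I=cv2.resize(w['img'][y0:y0+90,x0:x0+170],None,fx=4,fy=4,interpolation=cv2.INTER_CUBIC)
    cv2.imwrite(f'pics/{f}_m.png',I[:,:,::-1])
    return s,w,(u0,v0),(x0,y0)
E
python3 - <<'E'
from h import *
st,w,c,o=marks('wrist12');print(st['time'],st['tcp_pos'],st['opening'],st['contact_force'],st['gripper_force'],c,o)
for p in ([.4954,-.0667,.068],[.5151,-.064,.068],[.5344,-.059,.068],[.5355,-.0647,.068]): print(w2px(w,p).round(1))
E
```

```text
19.7167 [ 0.47783816 -0.10324624  0.07851163] 0.008976416577480835 [ 1.6605895  -0.08856089  1.92674388] 51.40875041484833 (np.int64(419), np.int64(196)) (np.int64(339), np.int64(156))
[376.6 194.1]
[419.4 196.5]
[462.6 194. ]
[461.1 205.9]
```

```bash
cat >> h.py <<'E'
EX=np.array([.9812,.1931,0]);EY=np.array([-.1931,.9812,0]);REF=np.array([.5151,-.064,.068])
def prof(w,b,z=.068):
    a=np.arange(-.032,.0321,.0005); g=cv2.cvtColor(w['img'],cv2.COLOR_RGB2GRAY).astype(np.float32)
    P=np.array([w2px(w,[*(REF+x*EX+b*EY)[:2],z]) for x in a],np.float32)
    return a,cv2.remap(g,P[:,0][None],P[:,1][None],cv2.INTER_LINEAR)[0]
def dips(w,b,z=.068):
    a,v=prof(w,b,z); m=np.median(v); out=[]
    d=np.clip(m-v-25,0,None); n,lab=cv2.connectedComponents((d>0).astype(np.uint8)[None])
    for i in range(1,n):
        k=lab[0]==i; out.append((round(1e3*float((a[k]*d[k]).sum()/d[k].sum()),1),int(d[k].max())))
    return int(m),out
E
python3 - <<'E'
from h import *
for f in('wrist11','wrist12'):
    w=ld(f);print(f)
    for b in (.004,.002,-.003,-.005,-.006,-.007,-.008): print(b,dips(w,b))
E
```

```text
wrist11
0.004 (239, [(-20.1, 113), (-0.1, 107), (19.9, 109)])
0.002 (237, [(-20.0, 106), (-0.1, 104), (19.9, 115), (32.0, 25)])
-0.003 (236, [(-0.0, 117), (20.2, 118)])
-0.005 (239, [(-0.1, 90), (20.1, 115)])
-0.006 (237, [(20.1, 117)])
-0.007 (146, [(20.2, 46)])
-0.008 (109, [(20.1, 14)])
wrist12
0.004 (240, [(-20.0, 132), (-0.0, 137), (19.9, 142)])
0.002 (237, [(-20.0, 129), (-0.1, 134), (19.9, 138), (32.0, 77)])
-0.003 (236, [(-0.1, 133), (20.2, 135)])
-0.005 (238, [(-0.0, 129), (20.3, 145)])
-0.006 (239, [(-0.1, 4), (20.3, 145)])
-0.007 (111, [(20.2, 19)])
-0.008 (102, [(20.0, 13)])
```

The marks are found at −20, 0 and +20 mm, with the pointer at +20.2, so the shutter is still shut in the grip. I'll pull along tool −y.

Call:
{"fn": "arm_command", "kwargs": {
  "targets": [
    [[0, -0.02, 0, 0], [0, -0.04, 0, 0], [0, -0.06, 0, 0], [0, -0.08, 0, 0], [0, -0.1, 0, 0]]
  ]
}}

```text
time: 20.18
tcp_pos: [0.4589, -0.107, 0.0785]
tool_rot: [0.635, 0.773, 0.002, 0.002]
contact_force: [7.2, 1.2, 1.5]
opening: 0.0095
gripper_force: 51.4
```

Call:
{"fn": "arm_command", "kwargs": {
  "targets": [
    [[0, 0, 0, 0], [0, 0, 0, 0], [0, 0, 0, 0], [0, 0, 0, 0], [0, 0, 0, 0]]
  ]
}}

```text
time: 20.6
tcp_pos: [0.4589, -0.107, 0.0785]
tool_rot: [0.635, 0.773, 0.002, 0.002]
contact_force: [6.8, 1.9, 2.7]
opening: 0.0091
gripper_force: 51.5
```

Run:
```python
from h import *
st,w,c,o=marks('wrist13');print(st['time'],st['tcp_pos'],st['opening'],st['contact_force'],st['gripper_force'])
print('moved mm',1e3*EX@(st['tcp_pos']-np.array([.47784,-.10325,0])))
for b in (.004,-.003,-.005,-.006): print(b,dips(w,b))
```

```text
20.6 [ 0.45890175 -0.10698992  0.07849409] 0.009147028319700512 [6.76043744 1.87251423 2.71815759] 51.519407629966736
moved mm -19.30438960934335
0.004 (241, [(-20.0, 137), (-0.2, 142), (19.9, 143)])
-0.003 (236, [(0.5, 148)])
-0.005 (239, [(0.5, 149)])
-0.006 (218, [(0.8, 124)])
```

The pointer is 0.7–0.8 mm short of the middle mark; the TCP has moved 19.3 mm. A small trim will close that.

Call:
{"fn": "arm_command", "kwargs": {
  "targets": [
    [[0, -0.002, 0, 0], [0, -0.004, 0, 0], [0, -0.004, 0, 0], [0, -0.004, 0, 0], [0, -0.004, 0, 0]]
  ]
}}

```text
time: 21.07
tcp_pos: [0.4583, -0.1071, 0.0785]
tool_rot: [0.635, 0.773, 0.002, 0.002]
contact_force: [6.8, 0.8, 2.6]
opening: 0.0091
gripper_force: 51.5
```

Run:
```python
from h import *
for i in range(2):
    st,w,c,o=marks(f'wrist14{i}');print(st['time'],st['tcp_pos'],st['opening'],st['contact_force'],st['gripper_force'],'moved',1e3*EX@(st['tcp_pos']-np.array([.47784,-.10325,0])))
    for b in (.004,-.003,-.005,-.006,-.007): print(b,dips(w,b))
a=snap('scene','scene14')
for c,h in (([.610,-.0777],.128),([.466,-.362],.054)):
    u,v=w2px(a,[*c,h]).astype(int)
    P=np.array([px2w(a,x,y) for x in range(u-12,u+13) for y in range(v-14,v+18) if a['range_z'][y,x]>0]);P=P[np.hypot(P[:,0]-c[0],P[:,1]-c[1])<.025]
    print(np.percentile(P[:,2],95).round(4))
```

```text
21.0667 [ 0.45832345 -0.10709563  0.07849475] 0.009127810919057032 [6.83650774 0.8209751  2.60844838] 51.50728404521942 moved -19.892231245937477
0.004 (240, [(-20.0, 137), (-0.0, 143), (19.9, 146)])
-0.003 (236, [(0.2, 148)])
-0.005 (239, [(0.2, 146)])
-0.006 (218, [(0.3, 123)])
-0.007 (106, [(0.2, 16)])
21.1167 [ 0.45831014 -0.1070934   0.07848027] 0.009157415769065777 [6.84262734 1.04516059 2.51122145] 51.50765419006348 moved -19.904856271633157
0.004 (240, [(-20.0, 137), (0.0, 142), (19.9, 146)])
-0.003 (236, [(0.2, 147)])
-0.005 (239, [(0.2, 147)])
-0.006 (218, [(0.3, 123)])
-0.007 (106, [(0.2, 15)])
0.129
0.0558
```

The pointer is level with the middle mark to about 0.2 mm, the same offset it showed against its first mark when shut. It is steady under 7 N with the grip held, so I'm handing in.

```bash
python3 -c "
from h import *
print(workorder.sign_off())"
```

```text
the job is handed in; nothing more can be done
None
```

I signed the job off at about 21 s: the 32 mm bore hood is fully down on the bridge plate, the other stands upright in the tray, and the gripper holds the shutter at half travel, pointer within about 0.2 mm of the middle mark.

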